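Put the new stock out on the market stall

ROBOT

A 7-joint arm with a two-finger parallel gripper is mounted at the origin on the work surface. World frame = base frame: x ahead of the robot, y to its left, z up, the work surface at z = 0. Lengths are in m, angles in rad, forces in N, time in s.
With the tool pointing down it reaches from about 0.35 to 0.9 m from the base axis. Payload 8.1 kg.
Tool frame: the origin (TCP) lies midway between the tips of the shut fingers; the grasp point (between the pads) lies 19 mm behind it (arm.pinch_z is the distance from the TCP to the grasp point, in m); z points along the fingers, y is the direction in which the jaws open and shut (so a half turn about z gives the same grasp; the last joint's range is limited). The gripper opens to 92 mm and grips with 3 to 60 N. Pads are 19 mm wide; open, the fingers measure 130 mm over their backs; the gripper's body (75 mm by 190 mm) begins 47 mm behind the grasp point.
Start: joints at [1.06, 0.434, 0.025, 1.573, -0.012, 1.134, -0.075], TCP at [0.248, -0.574, 0.227] pointing down, gripper open.
Joint ranges: [-2.62, 2.62], [-0.44, 2.09], [-1.27, 1.32], [0.08, 2.57], [-1.32, 4.46], [0.12, 2], [-2.74, 2.74]. Speed limits (rad/s): [2.22, 2.22, 3.01, 3.01, 3.14, 3.14, 3.14].

INTERFACE

Orientations are given as a rotation vector (axis times angle).
In Python, from cell import arm, eyes gives the robot as it stands.
- The arm moves only by the tool apply_moves, never from a script. Its argument "targets" is one flat list of numbers, 5 for each row, row after row: the closure, from 0 (fully open) to 1 (shut), then the shift along the tool's x, y, z each as a share of 40 cm, from -1 to 1, then the turn about the tool's z as a share of pi/2 rad, from -1 to 1. A call has 1 to 20 rows; each row shifts and turns the commanded pose from where the row before left it, along the tool's axes as they then stand; what a row does not reach is not made up. A row lasts 1/8 s, in which the tool goes at most 62.5 mm and 10.7 degrees, less where a joint would pass 70% of its speed; a pose out of reach is approached as far as the arm can. A call with a number of a shift or a turn outside -1 to 1 is refused whole. A call with a gripper value outside its range is refused whole. The fingers move at their own pace and stop on an object; "grip_force" is the grip in N (left out, the last holds). Time passes only in rows, so rows that do not move let the fingers close. It gives the time, the measured TCP pose, the force and the opening at its end, in the units of the state.
- arm.observe(): the state, without advancing time (a new reading comes with each control period).
- eyes.get_image(name): name is "scene" or "top" or "wrist"; returns the picture (480x640x3 uint8, red, green, blue); there is no depth.
- eyes.camera_params(name): a dict with "camera_matrix" (3x3 intrinsics, pixels), "xyz" and "attitude" of the camera in the world; the wrist camera has in their place "hand_eye" (4x4, takes a point from camera to tool coordinates, whose origin is the TCP and whose axes are the flange's). Camera axes: x right, y down, z forward; pixel columns grow to the right and rows downward; lengths in m; the calibration is good to about 2 mm. A picture is of the moment at which its call begins: read the wrist's pose just before it. camera_params takes no time and is no camera call.
- arm.sign_off(): hands the job in, once; it reports no verdict.
The state is a dict: "clock": time; "joints": joint angles; "dq": joint speeds; "joint_efforts": joint torques, N m; "position": TCP position; "ee_rot": TCP orientation; "force": force on the tool from outside, world axes, zero at the start; "ft_torque": the same for the moment, N m; "width": opening from 0.0 (shut) to 1.0 (fully open).
Only numpy, scipy, OpenCV 4.12 (cv2) and the standard library are available. Lean on these libraries where they do the work, as an engineer would, in place of code of your own. Each camera call takes 0.05 s, during which the arm holds its last target.

TASK

Restock the stall: take the pile of goods apart from the top and set each one, and the one standing beside the pile, in the display tray that already holds one of its kind, flat on the tray floor in the middle of the empty half and the same way up as now, the oblong tin lying the same way round as the one next to it. Set them down rather than dropping them, do not topple any, and leave the sauce bottle and the terracotta salt dish where they stand.

Things in the scene. Friction and masses are not known exactly. Their poses are not given: they have to be found in the camera images.
- oblong_tin: Loose flat metal tin with rounded corners, 90 long (its x) x 58 wide (its y) x 30 mm high, flat top with a 1 mm pull tab; about 0.13 kg. Origin at the centre of its underside, z up. It or the round can is the bottom of the pile; the other one stands by itself on the counter.
- round_can: Loose low round metal can, 68 mm diameter, 30 mm high, flat top; about 0.14 kg. Origin at the centre of its underside, z up. Either the bottom of the pile or by itself on the counter.
- hex_carton: Loose six-sided brown carton, a hexagonal prism 44 mm over the flats (51 over the corners), 34 mm high; one pair of flats faces +-y, the others at 60 degrees; about 0.09 kg. Origin at the centre of its underside, z up. It is the middle of the pile, on the oblong tin or the round can.
- square_tin: Loose small square metal tin, 30 x 30 mm (sides along its x and y), body 32 mm high, with a round press lid of 23 mm diameter 4 mm higher; about 0.05 kg. Origin at the centre of its underside, z up. It stands on top of the carton: the top of the pile.
- tray_oblong: Fixed shallow wooden tray with one oblong tin in one half, the other half empty. Outside 128 (x) x 184 mm (y), walls 6 thick, floor 6 thick, rim 16 mm above the counter. Origin: middle of the EMPTY half, at counter height (floor at z = 6 mm). Inner walls at x = +-58, y = -46 and +126 mm; its fixed oblong tin, same size as the loose one, is centred at y = +90, long side along x.
- tray_round: Fixed shallow wooden tray with one round can in one half, the other half empty. Outside 128 (x) x 184 mm (y), walls 6 thick, floor 6 thick, rim 16 mm above the counter. Origin: middle of the EMPTY half, at counter height (floor at z = 6 mm). Inner walls at x = +-58, y = -46 and +126 mm; its fixed round can, same size as the loose one, is centred at y = +90.
- tray_hex: Fixed shallow wooden tray with one six-sided carton in one half, the other half empty. Outside 128 (x) x 184 mm (y), walls 6 thick, floor 6 thick, rim 16 mm above the counter. Origin: middle of the EMPTY half, at counter height (floor at z = 6 mm). Inner walls at x = +-58, y = -46 and +126 mm; its fixed six-sided carton, same size as the loose one, is centred at y = +90.
- tray_square: Fixed shallow wooden tray with one small square tin in one half, the other half empty. Outside 128 (x) x 184 mm (y), walls 6 thick, floor 6 thick, rim 16 mm above the counter. Origin: middle of the EMPTY half, at counter height (floor at z = 6 mm). Inner walls at x = +-58, y = -46 and +126 mm; its fixed small square tin, same size as the loose one, is centred at y = +90.
- sauce_bottle: Loose amber glass bottle with white cap and paper label, 50 mm diameter, 150 mm high, standing on the counter; not to be moved. Origin at the centre of its underside, z up.
- salt_dish: Loose small terracotta bowl, 76 mm diameter at the rim, 34 mm high, standing on the counter; not to be moved. Origin at the centre of its underside, z up.
Not all that is in view belongs to the job. Leave any blue look-alike of the oblong_tin alone.

How it is judged:
By the outcome, as a careful person would: the job done as asked, in the order asked, and still so for the second after the job is handed in, with the robot touching nothing.
It also fails if it takes over 112 s, if anything falls off the work surface, if the arm or the gripper's body presses on something with over 40 N, if the wrist force passes 120 N, or if a joint passes its speed limit or range.

## Working session

There is one attempt and no reset: what is moved stays moved. The work goes in short steps, Python scripts to look and compute and a tool call to move; the robot and the scene stay as the last step left them, time stands still between calls to the robot, and variables do not carry over. Pictures are saved under pics/ and viewed, and the job is handed in when it is done.

Besides the shell and the picture viewer there is one more tool, called after ">>>" in YAML: its name, and indented under it one key for each argument. apply_moves: Moves the arm, as the interface text tells. Its arguments: {"type":"object","properties":{"targets":{"type":"array"},"grip_force":{"type":"number"}},"required":["targets"]}

```bash
mkdir -p pics; ls; python3 - <<'E'
from cell import arm, eyes
import cv2, numpy as np
s=arm.observe(); print(s); print(arm.pinch_z)
for n in ("scene","top","wrist"):
    im=eyes.get_image(n); cv2.imwrite(f"pics/{n}0.png",im[:,:,::-1]); print(n,eyes.camera_params(n))
E
```

```text
pics
{'clock': 0.0, 'joints': array([ 1.0604324 ,  0.43520782,  0.02497264,  1.57408468, -0.01164169,
        1.13401105, -0.07511187]), 'dq': array([-3.48045204e-04, -1.10068612e-03, -1.00018154e-03,  1.29932224e-04,
        4.53736873e-06, -1.32156295e-03,  3.91633384e-04]), 'joint_efforts': array([-1.93107786e-03, -6.67856669e+01,  9.83639807e-01, -3.14450204e+01,
       -6.07229560e-02,  4.30070807e-02,  2.31815529e-04]), 'position': array([ 0.24760624, -0.57330393,  0.22595918]), 'ee_rot': array([-3.07507762e+00, -6.35628238e-01,  6.56599451e-04]), 'force': array([-0.21094497,  0.0112689 ,  0.42293662]), 'ft_torque': array([0.00767514, 0.03303358, 0.01037553]), 'width': 0.9994852188842097}
0.0188
scene {'camera_matrix': array([[598.64023345,   0.        , 335.30962987],
       [  0.        , 598.64023345, 236.85445666],
       [  0.        ,   0.        ,   1.        ]]), 'xyz': array([ 1.1344054 , -0.65766146,  0.88575297]), 'attitude': array([-2.22884617, -0.84284734,  0.36121188])}
top {'camera_matrix': array([[568.88947324,   0.        , 316.11560708],
       [  0.        , 568.88947324, 242.23380703],
       [  0.        ,   0.        ,   1.        ]]), 'xyz': array([ 0.44137127, -0.06214664,  1.27779668]), 'attitude': array([-2.1554874 ,  2.14302142, -0.15331434])}
wrist {'camera_matrix': array([[355.82942924,   0.        , 319.49864249],
       [  0.        , 355.82942924, 235.68527558],
       [  0.        ,   0.        ,   1.        ]]), 'hand_eye': array([[-4.10815921e-04, -9.53979951e-01, -2.99870111e-01,
         8.20215041e-02],
       [ 9.99999825e-01, -5.19793746e-04,  2.83646019e-04,
        -2.53120813e-04],
       [-4.26463224e-04, -2.99869942e-01,  9.53979998e-01,
        -1.57147681e-01],
       [ 0.00000000e+00,  0.00000000e+00,  0.00000000e+00,
         1.00000000e+00]])}
```

View pics/top0.png

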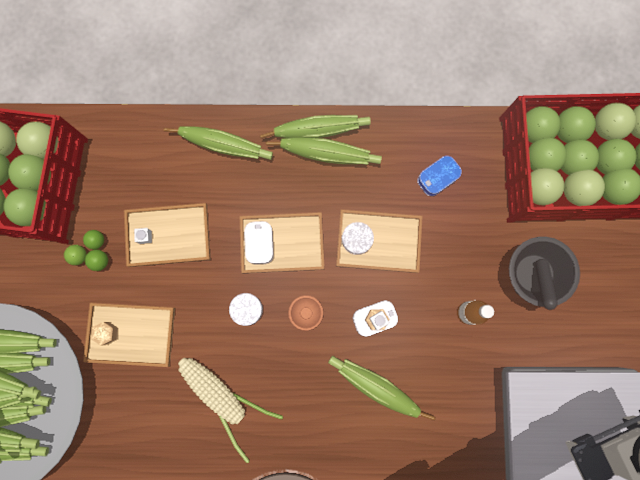

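View pics/scene0.png

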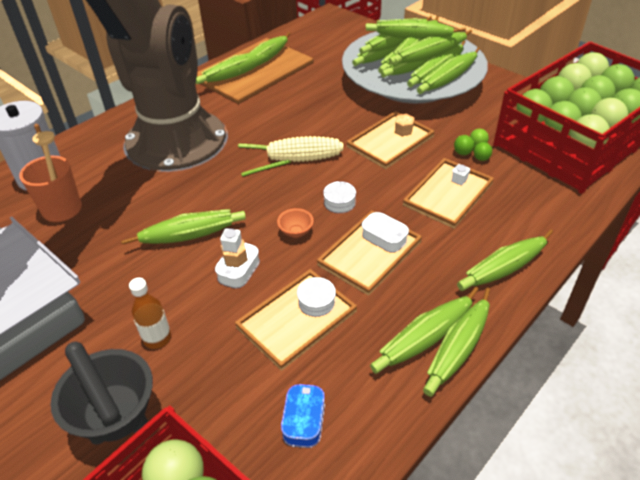

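The pile at top px (376,319) is oblong tin, hex carton and square tin. The round can stands alone at (245,309). The trays are square (166,235), oblong (282,242), round (380,241) and hex (130,335). The blue look-alike is at (440,175), the bottle at (477,312) and the dish at (306,313). Next I'll enlarge and measure.

```bash
python3 - <<'E'
import cv2
im=cv2.imread("pics/top0.png")
a=cv2.resize(im[195:375,75:275],None,fx=4,fy=4,interpolation=cv2.INTER_CUBIC)[:600]
cv2.imwrite("pics/c1.png",cv2.resize(im[195:345,225:425],None,fx=4,fy=4,interpolation=cv2.INTER_CUBIC))
cv2.imwrite("pics/c2.png",cv2.resize(im[195:375,80:280],None,fx=3.3,fy=3.3,interpolation=cv2.INTER_CUBIC))
s=cv2.imread("pics/scene0.png")
cv2.imwrite("pics/c3.png",cv2.resize(s[215:315,190:350],None,fx=5,fy=5,interpolation=cv2.INTER_CUBIC))
E
```

```text
(no output)
```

View pics/c1.png

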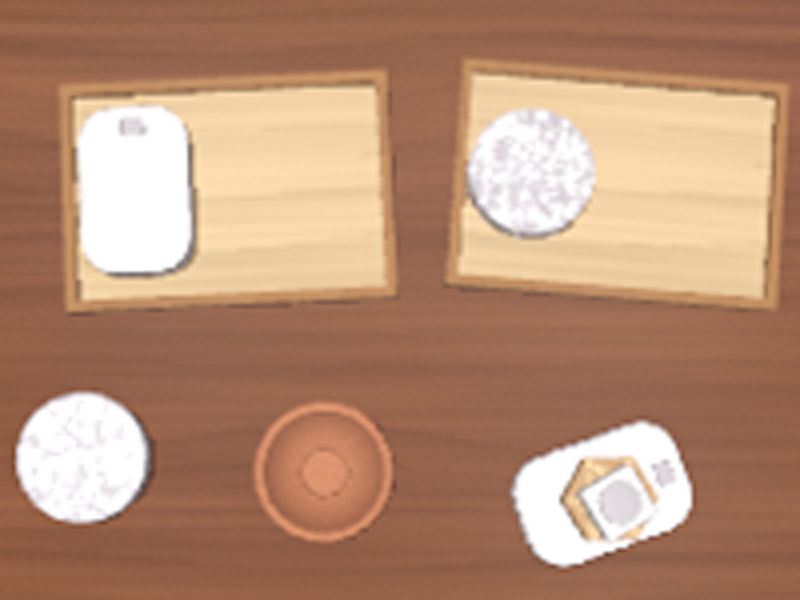

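View pics/c2.png

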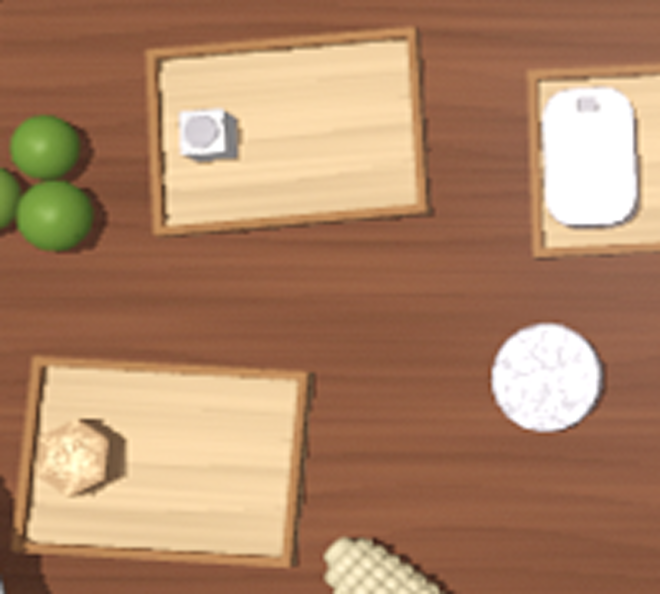

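View pics/c3.png

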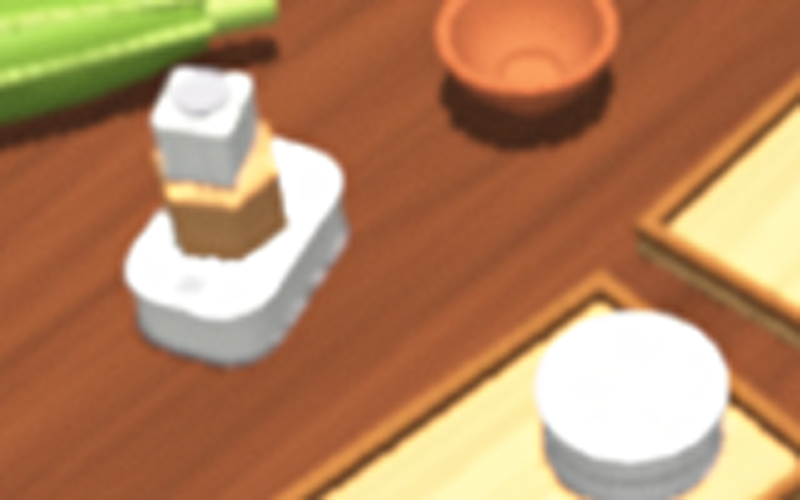

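```bash
cat > h.py <<'E'
import cv2, numpy as np
from scipy.spatial.transform import Rotation as R
from cell import arm, eyes
def cam(n, st=None):
    p=eyes.camera_params(n); K=p["camera_matrix"]
    if n=="wrist":
        st=st or arm.observe(); T=np.eye(4); T[:3,:3]=R.from_rotvec(st["ee_rot"]).as_matrix(); T[:3,3]=st["position"]
        T=T@p["hand_eye"]; return K,T[:3,:3],T[:3,3]
    return K,R.from_rotvec(p["attitude"]).as_matrix(),p["xyz"]
def cast(c,uv,z):
    K,Rm,t=c; uv=np.atleast_2d(np.asarray(uv,float)); d=np.c_[uv,np.ones(len(uv))]@np.linalg.inv(K).T@Rm.T
    return t+d*((z-t[2])/d[:,2])[:,None]
def proj(c,P):
    K,Rm,t=c; q=(np.atleast_2d(P)-t)@Rm@K.T; return q[:,:2]/q[:,2:]
def rect(xy):
    (a,b),(w,h),an=cv2.minAreaRect((np.asarray(xy)[:,:2]*1000).astype(np.float32)); return a/1000,b/1000,w,h,an
def edges(contour_uv,c,ztop,zbot=0):
    """box seen from above: far sides seen at ztop, near sides at zbot. returns centre, size, angle"""
    P=cast(c,contour_uv,ztop)[:,:2]; Q=cast(c,contour_uv,zbot)[:,:2]
    an=np.radians(rect(P)[4]); u=np.array([np.cos(an),np.sin(an)]); v=np.array([-u[1],u[0]])
    ctr=[];sz=[]
    n=c[2][:2]
    for a in (u,v):
        out=[]
        for s in (1,-1):
            p=(P@a*s); pe=np.percentile(p,99)if 0 else p.max()
            if n@a*s>pe: pe=(Q@a*s).max()
            out.append(pe*s)
        ctr.append((out[0]+out[1])/2); sz.append((out[0]-out[1])*1000)
    return ctr[0]*u+ctr[1]*v, sz, np.degrees(an)
def big(m,roi):
    x0,y0,x1,y1=roi; z=np.zeros_like(m); z[y0:y1,x0:x1]=m[y0:y1,x0:x1]
    cs,_=cv2.findContours(z,cv2.RETR_EXTERNAL,cv2.CHAIN_APPROX_NONE); return max(cs,key=cv2.contourArea)[:,0,:]
def plan(target_xy,z,ang,st=None):
    """ang: desired world direction of tool x, rad. prints shifts in tool axes (m) and turn"""
    st=st or arm.observe(); M=R.from_rotvec(st["ee_rot"]).as_matrix()
    d=M.T@(np.array([*target_xy,z])-st["position"]); cur=np.arctan2(M[1,0],M[0,0])
    w=(ang-cur+np.pi/2)%np.pi-np.pi/2
    tr=-w
    print("shift share",np.round(d/.4,4),"cur deg",np.degrees(cur).round(2),"turn share (tool z)",round(tr/(np.pi/2),4),"tilt",M[:,2].round(4))
E
python3 - <<'E'
from h import *
im=cv2.imread("pics/top0.png"); c=cam("top"); hsv=cv2.cvtColor(im,cv2.COLOR_BGR2HSV)
print(im[241,400],im[233,210],im[300,420], im[240,260],im[285,300])
up=4
big4=cv2.resize(im,None,fx=up,fy=up,interpolation=cv2.INTER_CUBIC); h4=cv2.cvtColor(big4,cv2.COLOR_BGR2HSV)
# trays: brighter than table
m=(((h4[:,:,2]>135)).astype(np.uint8))*255
cv2.imwrite("pics/m.png",cv2.resize(m,(800,600)))
toPx=lambda k:(k+0.5)/up-0.5
for n,roi in dict(square=(115,195,215,270),oblong=(230,205,330,275),round=(330,205,430,275),hex=(78,297,180,373)).items():
    k=big(m,[r*up for r in roi]); print(n,edges(toPx(k),c,.016))
mw=((h4[:,:,2]>150)&(h4[:,:,1]<60)).astype(np.uint8)*255
k=big(mw,[r*up for r in (350,298,402,340)]); print("pile tin top z30",rect(cast(c,toPx(k),.03)))
k=big(mw,[r*up for r in (225,288,268,330)]); (a,b),r=cv2.minEnclosingCircle((cast(c,toPx(k),.03)[:,:2]*1000).astype(np.float32)); print("round",a,b,r)
for n,roi,z in (("fixed obl",(238,215,276,268),.036),("fixed rnd",(338,215,378,258),.036),("fixed sq",(132,225,152,246),.038)):
    k=big(mw,[r*up for r in roi]); print(n,rect(cast(c,toPx(k),z)))
print("lid",cast(c,(380.5,320.5),.100))
k=big(h4[:,:,2].copy()*0+(( (h4[:,:,0]<15)&(h4[:,:,1]>130)&(h4[:,:,2]>140))*255).astype(np.uint8),[r*up for r in (285,290,328,335)]);print("dish",rect(cast(c,toPx(k),.034)))
print("bottle base approx",cast(c,(470,313),0.0),cast(c,(487,311),.15))
E
```

```text
[172 217 250] [ 70  94 148] [ 74  97 146] [255 255 255] [ 79 102 150]
square (array([0.64276188, 0.27907404]), [np.float64(168.44231753340233), np.float64(227.21309862398567)], np.float64(0.3516535758972168))
oblong (array([0.62712381, 0.01893278]), [np.float64(156.69248046887063), np.float64(225.50267673816182)], np.float64(0.34935450553894043))
round (array([ 0.62850223, -0.2071269 ]), [np.float64(156.75321868091518), np.float64(225.8154759137182)], np.float64(0.3340360224246979))
hex (array([0.41444   , 0.34846909]), [np.float64(163.70526093235938), np.float64(226.34571956273948)], np.float64(0.3292475640773773))
pile tin top z30 (0.4523172302246094, -0.19268594360351562, 62.63151931762695, 95.65483856201172, 19.97615623474121)
round 470.46502685546875 90.41602325439453 36.15927505493164
fixed obl (0.6168510131835937, 0.06367685699462891, 95.8196029663086, 63.234275817871094, 3.4935836791992188)
fixed rnd (0.62809375, -0.15442424011230468, 70.69520568847656, 73.45965576171875, 45.19150924682617)
fixed sq (0.6301112060546875, 0.3223727722167969, 35.79286575317383, 31.949689865112305, 2.8973827362060547)
lid [[ 0.44680445 -0.19672778  0.1       ]]
dish (0.44899896240234377, -0.04405310821533203, 70.22541809082031, 70.1933822631836, 6.0114312171936035)
bottle base approx [[ 0.46496988 -0.40800342  0.        ]] [[ 0.46630096 -0.40103512  0.15      ]]
```

View pics/m.png

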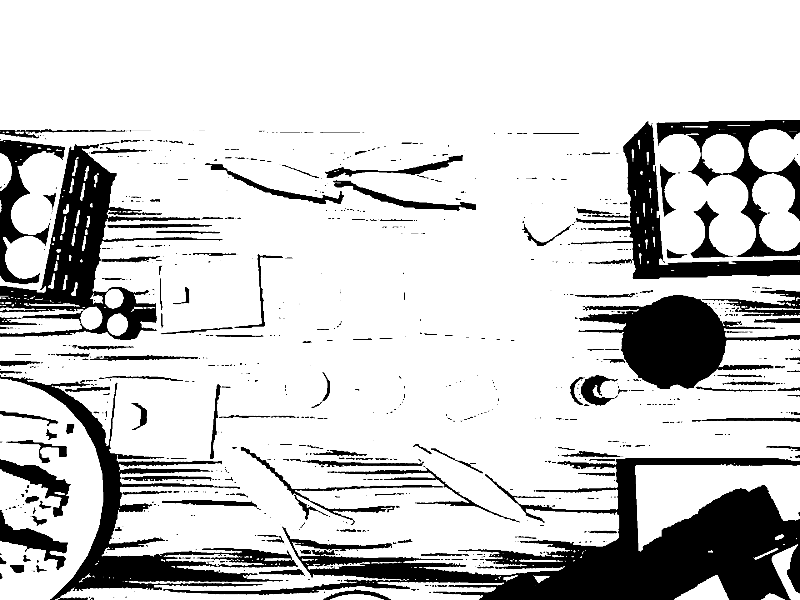

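```bash
python3 - <<'E'
from h import *
im=cv2.imread("pics/top0.png");hsv=cv2.cvtColor(im,cv2.COLOR_BGR2HSV)
for x in range(413,428): print(x,im[245,x],hsv[245,x])
for y in list(range(206,218))+list(range(262,275)): print(y,im[y,395],hsv[y,395])
E
```

```text
413 [157 202 234] [ 18  84 234]
414 [157 202 234] [ 18  84 234]
415 [160 204 236] [ 17  82 236]
416 [146 189 222] [ 17  87 222]
417 [100 136 177] [ 14 111 177]
418 [ 93 133 185] [ 13 127 185]
419 [101 145 199] [ 13 126 199]
420 [ 91 130 183] [ 13 128 183]
421 [ 75  95 145] [  9 123 145]
422 [ 73  96 146] [  9 128 146]
423 [ 73  97 148] [ 10 129 148]
424 [ 75  98 148] [  9 126 148]
425 [ 74  98 148] [ 10 127 148]
426 [ 73  98 148] [ 10 129 148]
427 [ 73  97 148] [ 10 129 148]
206 [ 74  95 142] [  9 122 142]
207 [ 75  97 146] [  9 124 146]
208 [ 79 103 153] [ 10 123 153]
209 [ 78 102 152] [ 10 124 152]
210 [ 80 104 156] [  9 124 156]
211 [ 82 106 158] [  9 123 158]
212 [ 79 103 154] [ 10 124 154]
213 [ 84 115 166] [ 11 126 166]
214 [101 146 197] [ 14 124 197]
215 [ 99 141 194] [ 13 125 194]
216 [ 85 117 165] [ 12 124 165]
217 [108 143 175] [ 16  98 175]
262 [163 208 240] [ 18  82 240]
263 [161 206 238] [ 18  83 238]
264 [158 203 235] [ 18  84 235]
265 [157 201 233] [ 17  83 233]
266 [161 205 236] [ 18  81 236]
267 [152 197 230] [ 17  86 230]
268 [ 99 141 193] [ 13 124 193]
269 [101 145 196] [ 14 124 196]
270 [ 91 126 173] [ 13 121 173]
271 [ 77  98 140] [ 10 115 140]
272 [ 82 104 156] [  9 121 156]
273 [ 83 108 161] [ 10 124 161]
274 [ 85 109 162] [  9 121 162]
```

```bash
cat >> h.py <<'E'
UP=4
toPx=lambda k:(k+0.5)/UP-0.5
def up(im): return cv2.resize(im,None,fx=UP,fy=UP,interpolation=cv2.INTER_CUBIC)
E
python3 - <<'E'
from h import *
im=cv2.imread("pics/top0.png"); c=cam("top")
g=up(im)[:,:,1]
m=(g>121).astype(np.uint8)*255
m=cv2.morphologyEx(m,cv2.MORPH_OPEN,np.ones((7,7)))
for n,roi in dict(square=(115,195,215,270),oblong=(230,205,330,275),round=(330,205,430,275),hex=(78,297,180,373)).items():
    k=big(m,[r*UP for r in roi]); P=cast(c,toPx(k),.016)
    print(n,rect(P),edges(toPx(k),c,.016), "hull px",cv2.boundingRect(k)/np.array(4))
E
```

```text
square (0.6367088012695312, 0.27321783447265624, 128.0777130126953, 183.58432006835938, 5.378399848937988) (array([0.63759759, 0.27472664]), [np.float64(126.02512307466407), np.float64(180.74665187148432)], np.float64(5.378399848937988)) hull px [124.5  203.25  84.25  62.75]
oblong (0.6205773315429688, 0.014142608642578125, 128.76235961914062, 184.66929626464844, 3.063734769821167) (array([0.6213285 , 0.01418283]), [np.float64(127.25788194437638), np.float64(184.6693159682789)], np.float64(3.063734769821167)) hull px [239.75 212.5   84.5   60.25]
round (0.625462646484375, -0.20516558837890625, 184.68165588378906, 129.17564392089844, 85.71998596191406) (array([ 0.62626515, -0.20545796]), [np.float64(184.21828966111926), np.float64(127.53144222419121)], np.float64(85.71998596191406)) hull px [336.5  209.75  85.75  62.5 ]
hex (0.4143084716796875, 0.346653564453125, 183.567138671875, 128.1387481689453, 87.1322021484375) (array([0.41440841, 0.3486492 ]), [np.float64(179.57092248567625), np.float64(128.1387463941552)], np.float64(87.1322021484375)) hull px [ 84.75 303.25  88.    63.5 ]
```

>>> apply_moves:
  targets: [0,0.083,-0.0665,-0.005,0,0,0.083,-0.0665,-0.005,0,0,0.083,-0.0665,-0.005,0,0,0.083,-0.0665,-0.005,0,0,0.083,-0.0665,-0.005,0,0,0.083,-0.0665,-0.005,0,0,0.083,-0.0665,-0.005,0,0,0.083,-0.0665,-0.005,0,0,0.083,-0.0665,-0.005,0,0,0.083,-0.0665,-0.005,0,0,0,0,0,0,0,0,0,0,0]

```text
clock: 1.65
position: [0.4468, -0.1984, 0.2465]
ee_rot: [3.076, 0.636, -0.001]
force: [-0.1, -0.4, 0.4]
width: 1.002
```

```bash
python3 - <<'E'
from h import *
s=arm.observe(); im=eyes.get_image("wrist"); cv2.imwrite("pics/w1.png",im[:,:,::-1]); np.save("w1.npy",np.r_[s["ee_rot"],s["position"]]); print(s["position"],s["ee_rot"],s["clock"],s["joints"])
E
```

```text
[ 0.44678536 -0.19837297  0.24651738] [ 3.07638743e+00  6.35989107e-01 -1.08276731e-03] 1.65 [ 0.46679141  0.20823448 -0.18899775  1.85339324  0.04446391  1.08451672
 -0.90210364]
```

View pics/w1.png

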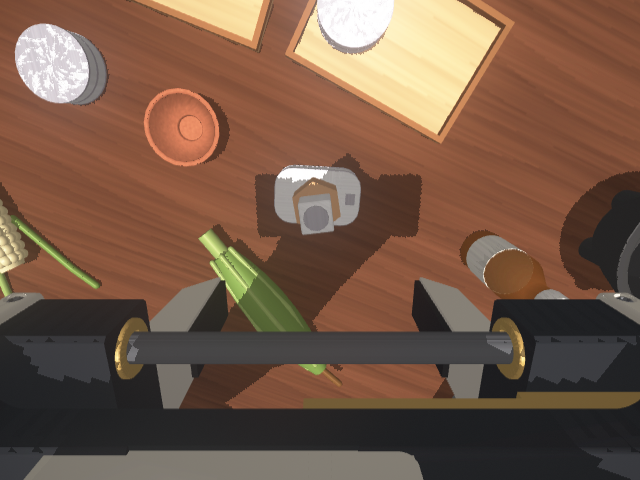

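```bash
python3 - <<'E'
from h import *
im=cv2.imread("pics/w1.png"); cv2.imwrite("pics/w1c.png",cv2.resize(im[150:250,250:380],None,fx=6,fy=6,interpolation=cv2.INTER_CUBIC))
E
```

```text
(no output)
```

View pics/w1c.png

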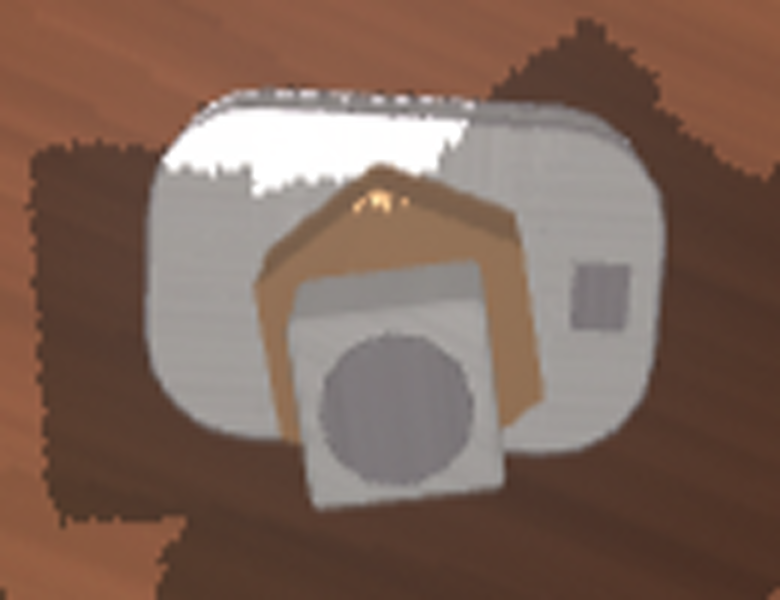

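```bash
python3 - <<'E'
from h import *
a=np.load("w1.npy"); c=cam("wrist",dict(ee_rot=a[:3],position=a[3:]))
f=lambda p:(np.array(p)+.5)/6-.5+np.array([250,150])
q=cast(c,f([(290,325),(482,298),(505,487),(315,508)]),.096)
print(q, np.linalg.norm(q-np.roll(q,-1,0),axis=1)*1000); e=q[1]-q[0]+q[2]-q[3]; print(q.mean(0), "angle",np.degrees(np.arctan2(e[1],e[0])))
print("lid",cast(c,f((397,409)),.1))
plan((.447,-.1975),.2,0)
E
```

```text
[[ 0.45270097 -0.17493333  0.096     ]
 [ 0.46755734 -0.1992045   0.096     ]
 [ 0.44251656 -0.21405239  0.096     ]
 [ 0.42814338 -0.18907715  0.096     ]] [28.45700981 29.11185955 28.8158112  28.33942715]
[ 0.44772956 -0.19431684  0.096     ] angle -59.309312412735416
lid [[ 0.44818975 -0.19400051  0.1       ]]
shift share [ 0.0025 -0.0027  0.1163] cur deg 23.29 turn share (tool z) 0.2588 tilt [-7.e-04 -4.e-04 -1.e+00]
```

```bash
python3 - <<'E'
from h import *
plan((.4475,-.1953),.074,np.radians(30.7))
E
```

```text
shift share [ 0.006  -0.0073  0.4313] cur deg 23.29 turn share (tool z) -0.0823 tilt [-7.e-04 -4.e-04 -1.e+00]
```

>>> apply_moves:
  targets: [0,0.006,-0.0073,0,-0.0823,0.45,0,0,0.1,0,0.45,0,0,0.1,0,0.45,0,0,0.08,0,0.45,0,0,0.06,0,0.45,0,0,0.05,0,0.45,0,0,0.0413,0,0.45,0,0,0,0]
  grip_force: 15

```text
clock: 2.7
position: [0.4468, -0.1952, 0.0732]
ee_rot: [-3.029, -0.83, 0.004]
force: [-0.3, 1.1, 0.5]
width: 0.555
```

```bash
python3 - <<'E'
from h import *
im=eyes.get_image("wrist"); cv2.imwrite("pics/w2.png",im[:,:,::-1]); 
E
```

```text
(no output)
```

View pics/w2.png

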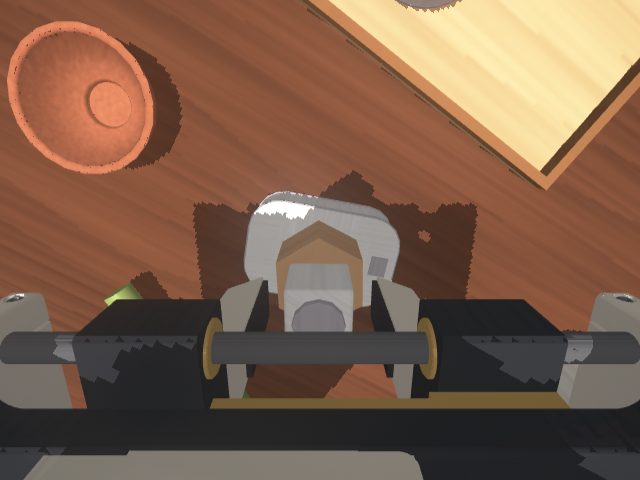

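The square tin (about px 319,300) sits centred between the fingers. I'll close on it and lift.

>>> apply_moves:
  targets: [1,0,0,0,0,1,0,0,0,0,1,0,0,0,0,1,0,0,0,0,1,0,0,-0.02,0,1,0,0,-0.06,0,1,0,0,-0.1,0,1,0,0,-0.1,0,1,0,0,-0.1,0,1,0,0,0,0]
  grip_force: 15

```text
clock: 4.0
position: [0.4499, -0.1947, 0.2295]
ee_rot: [3.026, 0.833, 0.008]
force: [0.6, 0.4, -1.4]
width: 0.328
```

```bash
python3 - <<'E'
from h import *
s=arm.observe(); im=eyes.get_image("wrist"); cv2.imwrite("pics/w3.png",im[:,:,::-1]); np.save("w3.npy",np.r_[s["ee_rot"],s["position"]]); print(s["position"])
plan((.6405,.2334),.2,np.radians(5.38))
E
```

```text
[ 0.44994732 -0.19467789  0.22951025]
shift share [ 0.9588 -0.674   0.0692] cur deg 30.77 turn share (tool z) 0.2821 tilt [ 0.0028 -0.0011 -1.    ]
```

View pics/w3.png

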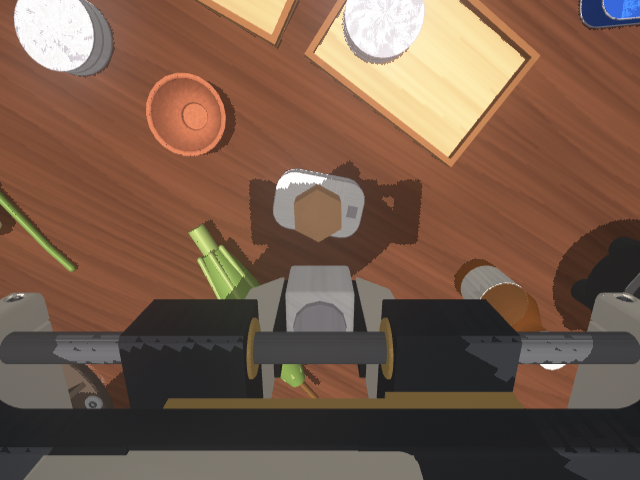

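>>> apply_moves:
  targets: [1,0.0959,-0.0674,0,0,1,0.0959,-0.0674,0,0,1,0.0959,-0.0674,0,0,1,0.0959,-0.0674,0,0,1,0.0959,-0.0674,0,0,1,0.0959,-0.0674,0,0,1,0.0959,-0.0674,0,0,1,0.0959,-0.0674,0,0,1,0.0959,-0.0674,0,0,1,0.0959,-0.0674,0,0,1,0,0,0,0.094,1,0,0,0,0.094,1,0,0,0,0.094,1,0,0,0.1,0,1,0,0,0,0]

```text
clock: 5.92
position: [0.6372, 0.2324, 0.1818]
ee_rot: [3.135, 0.148, -0.012]
force: [-0.4, -0.8, 0.3]
width: 0.329
```

```bash
python3 - <<'E'
from h import *
s=arm.observe(); im=eyes.get_image("wrist"); cv2.imwrite("pics/w4.png",im[:,:,::-1]); np.save("w4.npy",np.r_[s["ee_rot"],s["position"]]); print(s["position"],s["joints"])
plan((.6405,.2334),.0165,np.radians(5.38))
im=cv2.imread("pics/w3.png"); cv2.imwrite("pics/w3c.png",cv2.resize(im[150:250,250:380],None,fx=6,fy=6,interpolation=cv2.INTER_CUBIC))
E
```

```text
[0.63719184 0.23235861 0.1818274 ] [-0.28713238  0.5757163  -0.22724154  1.45936254  0.13555928  1.1304556
 -2.01398178]
shift share [ 0.0072 -0.0013  0.4191] cur deg 5.42 turn share (tool z) 0.0004 tilt [-0.0045 -0.002  -1.    ]
```

View pics/w4.png

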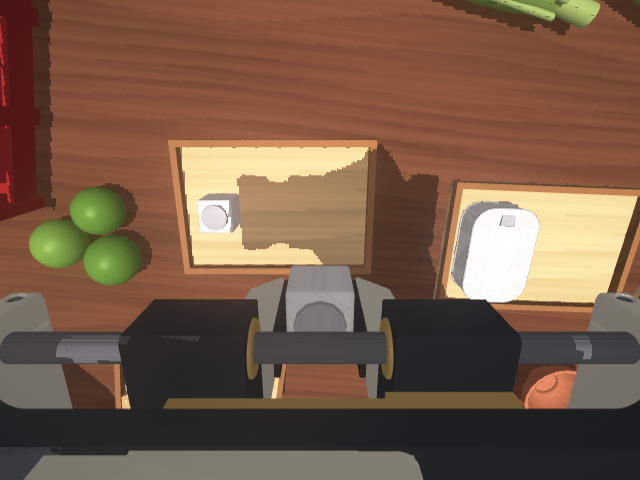

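View pics/w3c.png

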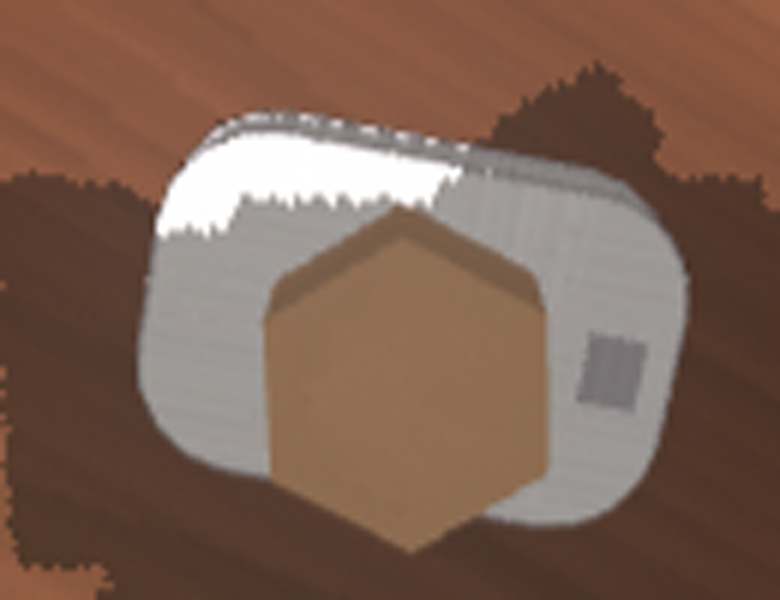

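>>> apply_moves:
  targets: [1,0.0072,-0.0013,0.09,0,1,0,0,0.1,0,1,0,0,0.1,0,1,0,0,0.06,0,1,0,0,0.04,0,1,0,0,0,0,1,0,0,0,0]

```text
clock: 6.85
position: [0.6437, 0.2348, 0.0316]
ee_rot: [-3.137, -0.148, -0.003]
force: [0.7, 0.4, 0.2]
width: 0.324
```

```bash
python3 - <<'E'
from h import *
a=np.load("w3.npy"); c=cam("wrist",dict(ee_rot=a[:3],position=a[3:]))
f=lambda p:(np.array(p)+.5)/6-.5+np.array([250,150])
q=cast(c,f([(265,318),(402,240),(545,312),(548,468),(410,553),(271,478)]),.064)
print(q.round(4), np.linalg.norm(q-np.roll(q,-1,0),axis=1)*1000,np.linalg.norm(q-np.roll(q,-3,0),axis=1)*1000); e=q[0]-q[5]+q[2]-q[3]; print(q.mean(0), "flat angle",np.degrees(np.arctan2(e[1],e[0])))
s=arm.observe(); print(s["position"],s["force"]); plan((.6405,.2334),.0155,np.radians(5.38))
im=eyes.get_image("wrist"); cv2.imwrite("pics/w5.png",im[:,:,::-1])
E
```

```text
[[ 0.4494 -0.1679  0.064 ]
 [ 0.4705 -0.1798  0.064 ]
 [ 0.4722 -0.2044  0.064 ]
 [ 0.4512 -0.218   0.064 ]
 [ 0.428  -0.2065  0.064 ]
 [ 0.4276 -0.1813  0.064 ]] [24.315382   24.64837892 24.96976676 25.86982387 25.16982537 25.63813259] [50.13922625 50.17493833 50.26263201 50.13922625 50.17493833 50.26263201]
[ 0.44981392 -0.19298128  0.064     ] flat angle 32.22225630361988
[0.64368297 0.23479678 0.03164647] [0.67809119 0.38609047 0.23786827]
shift share [-0.0083  0.0028  0.0403] cur deg 5.38 turn share (tool z) 0.0 tilt [ 1.9e-03  8.0e-04 -1.0e+00]
```

View pics/w5.png

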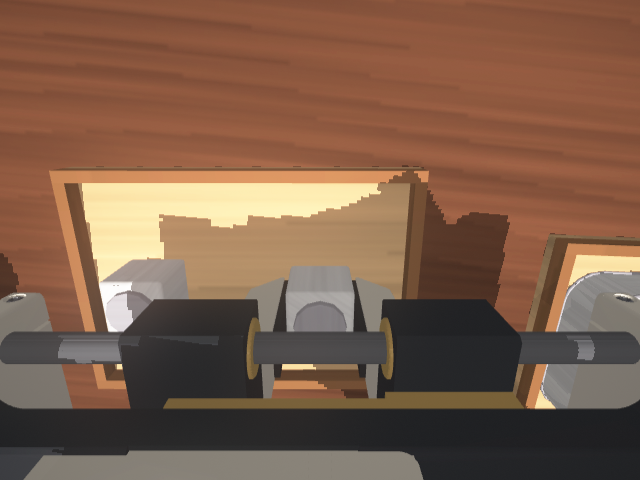

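>>> apply_moves:
  targets: [1,0,0,0,0,1,0,0,0,0]

```text
clock: 7.15
position: [0.643, 0.2345, 0.0308]
ee_rot: [-3.138, -0.148, -0.001]
force: [-0.1, -0.6, 0.4]
width: 0.326
```

>>> apply_moves:
  targets: [1,0,0,0,0]

```text
clock: 7.28
position: [0.6428, 0.2344, 0.0304]
ee_rot: [-3.138, -0.148, -0.0]
force: [-0.9, -0.0, -0.1]
width: 0.324
```

>>> apply_moves:
  targets: [1,-0.005,0.002,0.01,0,1,0,0,0.01,0,1,0,0,0.006,0,1,0,0,0.006,0,1,0,0,0,0,1,0,0,0,0]

```text
clock: 8.02
position: [0.6408, 0.2334, 0.0174]
ee_rot: [3.138, 0.148, 0.0]
force: [0.6, -0.4, 0.1]
width: 0.325
```

>>> apply_moves:
  targets: [1,0,0,0.004,0,1,0,0,0.003,0,1,0,0,0,0,1,0,0,0,0]

```text
clock: 8.52
position: [0.6411, 0.2335, 0.0166]
ee_rot: [-3.138, -0.147, -0.002]
force: [-5.4, -2.8, 17.2]
width: 0.328
```

>>> apply_moves:
  targets: [1,0,0,-0.003,0,1,0,0,0,0,0.52,0,0,0,0,0.52,0,0,0,0,0.52,0,0,0,0,0.52,0,0,-0.03,0,0.52,0,0,-0.06,0,0.52,0,0,-0.1,0,0.52,0,0,-0.1,0,0.52,0,0,-0.1,0,0.52,0,0,-0.1,0,0.52,0,0,0,0]

```text
clock: 10.02
position: [0.6427, 0.2345, 0.2168]
ee_rot: [-3.135, -0.147, -0.011]
force: [0.7, -0.4, -0.5]
width: 0.482
```

```bash
python3 - <<'E'
from h import *
s=arm.observe(); im=eyes.get_image("wrist"); cv2.imwrite("pics/w6.png",im[:,:,::-1]); np.save("w6.npy",np.r_[s["ee_rot"],s["position"]]); print(s["position"],s["joints"])
plan((.4492,-.1942),.23,np.radians(32.2))
E
```

```text
[0.64265299 0.23446145 0.21676856] [-0.28558254  0.54956048 -0.23022714  1.41547536  0.1295113   1.18373483
 -2.00789401]
shift share [-0.5793  1.0203 -0.0426] cur deg 5.39 turn share (tool z) -0.2979 tilt [ 0.0036  0.0016 -1.    ]
```

View pics/w6.png

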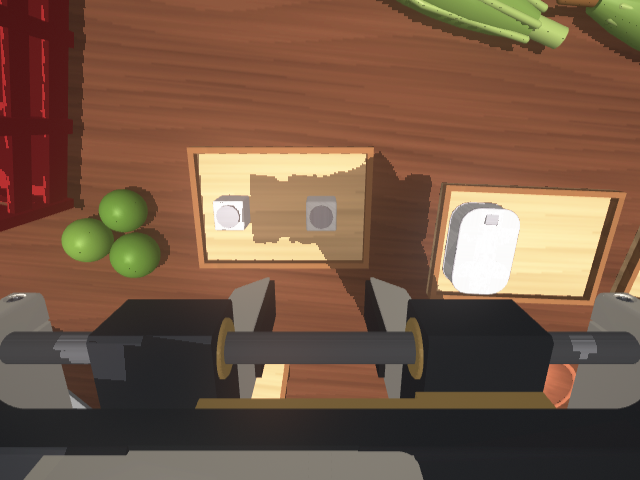

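>>> apply_moves:
  targets: [0.2,-0.058,0.102,-0.004,0,0.2,-0.058,0.102,-0.004,0,0.2,-0.058,0.102,-0.004,0,0.2,-0.058,0.102,-0.004,0,0.2,-0.058,0.102,-0.004,0,0.2,-0.058,0.102,-0.004,0,0.2,-0.058,0.102,-0.004,0,0.2,-0.058,0.102,-0.004,0,0.2,-0.058,0.102,-0.004,0,0.2,-0.058,0.102,-0.004,0,0.2,0,0,0,-0.0993,0.2,0,0,0,-0.0993,0.2,0,0,0,-0.0993,0.2,0,0,0,0,0.2,0,0,0,0,0.2,0,0,0,0,0.2,0,0,0,0,0.2,0,0,0,0]

```text
clock: 12.32
position: [0.4482, -0.1945, 0.2278]
ee_rot: [3.018, 0.871, 0.0]
force: [-0.9, -0.1, 0.3]
width: 0.798
```

```bash
python3 - <<'E'
from h import *
s=arm.observe(); im=eyes.get_image("wrist"); cv2.imwrite("pics/w7.png",im[:,:,::-1]); np.save("w7.npy",np.r_[s["ee_rot"],s["position"]]); print(s["position"])
im=cv2.imread("pics/w7.png"); cv2.imwrite("pics/w7c.png",cv2.resize(im[150:250,250:380],None,fx=6,fy=6,interpolation=cv2.INTER_CUBIC))
plan((.4492,-.1942),.042,np.radians(32.2))
E
```

```text
[ 0.44818309 -0.1945385   0.22781623]
shift share [0.0027 0.0005 0.4646] cur deg 32.18 turn share (tool z) -0.0002 tilt [ 1.e-04 -1.e-04 -1.e+00]
```

View pics/w7c.png

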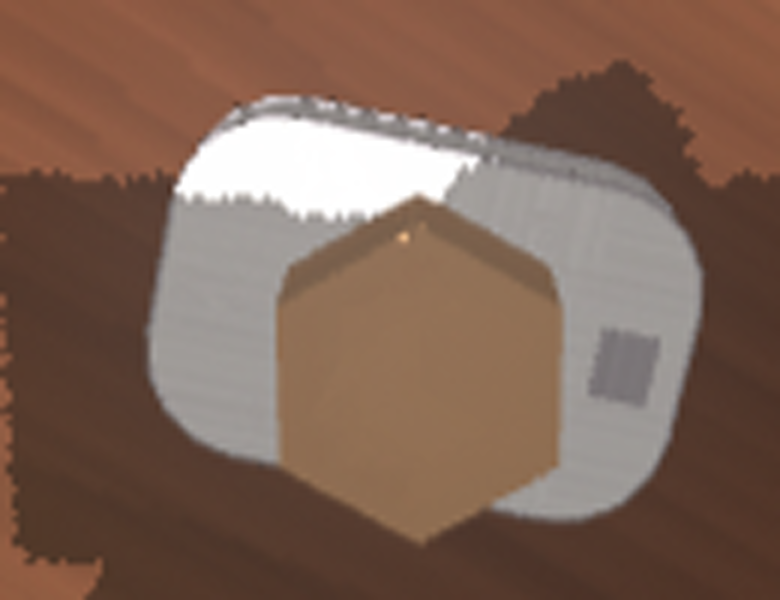

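Settled view: the hex top's corners are at crop (278,300), (420,226), (560,305), (560,463), (421,545) and (278,467). I'll measure those, along with the tin.

```bash
python3 - <<'E'
from h import *
a=np.load("w7.npy"); c=cam("wrist",dict(ee_rot=a[:3],position=a[3:]))
f=lambda p:(np.array(p)+.5)/6-.5+np.array([250,150])
q=cast(c,f([(278,300),(420,226),(560,305),(560,463),(421,545),(278,467)]),.064)
e=q[0]-q[5]+q[2]-q[3]; print(q.mean(0), "flat angle",np.degrees(np.arctan2(e[1],e[0])),np.linalg.norm(q-np.roll(q,-3,0),axis=1)*1000)
plan(q.mean(0)[:2],.042,np.radians(32.2))
E
```

```text
[ 0.45009574 -0.19328993  0.064     ] flat angle 32.1189843104675 [50.6928569  50.74748833 50.64851785 50.6928569  50.74748833 50.64851785]
shift share [ 5.800e-03 -2.000e-04  4.646e-01] cur deg 32.18 turn share (tool z) -0.0002 tilt [ 1.e-04 -1.e-04 -1.e+00]
```

>>> apply_moves:
  targets: [0.25,0.005,0,0.1,0,0.25,0,0,0.1,0,0.25,0,0,0.1,0,0.25,0,0,0.08,0,0.25,0,0,0.05,0,0.25,0,0,0.035,0,0.25,0,0,0,0,0.25,0,0,0,0,0.25,0,0,0,0,1,0,0,0,0,1,0,0,0,0,1,0,0,0,0,1,0,0,0,0]
  grip_force: 18

```text
clock: 14.0
position: [0.4498, -0.1936, 0.0419]
ee_rot: [3.018, 0.871, 0.0]
force: [-0.4, 0.6, 2.6]
width: 0.479
```

>>> apply_moves:
  targets: [1,0,0,0,0,1,0,0,0,0]

```text
clock: 14.25
position: [0.4499, -0.1936, 0.0419]
ee_rot: [3.018, 0.871, 0.0]
force: [-1.1, -0.2, 2.9]
width: 0.477
```

>>> apply_moves:
  targets: [1,0,0,-0.02,0,1,0,0,-0.06,0,1,0,0,-0.1,0,1,0,0,-0.1,0,1,0,0,-0.1,0,1,0,0,0,0,1,0,0,0,0,1,0,0,0,0]

```text
clock: 15.25
position: [0.4489, -0.1932, 0.1926]
ee_rot: [-3.017, -0.871, 0.003]
force: [-0.9, 0.2, -1.0]
width: 0.478
```

```bash
python3 - <<'E'
from h import *
s=arm.observe(); im=eyes.get_image("wrist"); cv2.imwrite("pics/w8.png",im[:,:,::-1]); np.save("w8.npy",np.r_[s["ee_rot"],s["position"]]); print(s["position"])
plan((.4123,.3067),.2,np.radians(-2.87))
E
```

```text
[ 0.4489325  -0.19323421  0.19258132]
shift share [ 0.5884 -1.1065 -0.0172] cur deg 32.21 turn share (tool z) 0.3897 tilt [-2.2e-03  8.0e-04 -1.0e+00]
```

View pics/w8.png

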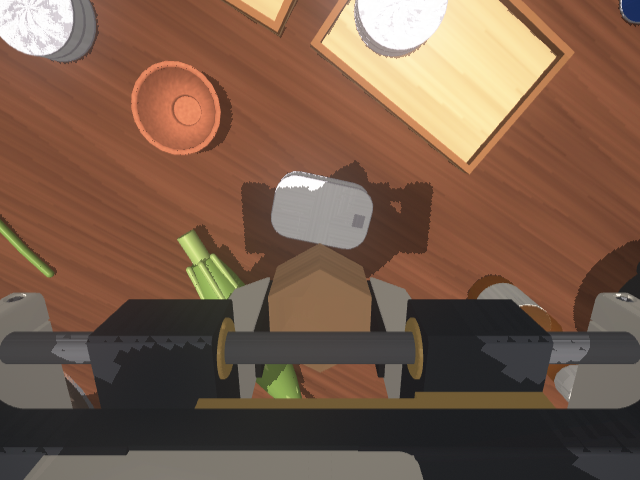

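>>> apply_moves:
  targets: [1,0.0535,-0.1006,-0.002,0,1,0.0535,-0.1006,-0.002,0,1,0.0535,-0.1006,-0.002,0,1,0.0535,-0.1006,-0.002,0,1,0.0535,-0.1006,-0.002,0,1,0.0535,-0.1006,-0.002,0,1,0.0535,-0.1006,-0.002,0,1,0.0535,-0.1006,-0.002,0,1,0.0535,-0.1006,-0.002,0,1,0.0535,-0.1006,-0.002,0,1,0.0535,-0.1006,-0.002,0,1,0,0,0,0.0974,1,0,0,0,0.0974,1,0,0,0,0.0974,1,0,0,0,0.0975,1,0,0,0,0,1,0,0,0,0,1,0,0,0,0,1,0,0,0,0]

```text
clock: 17.68
position: [0.4132, 0.3064, 0.2025]
ee_rot: [3.141, -0.077, -0.0]
force: [0.7, 0.2, 0.1]
width: 0.476
```

```bash
python3 - <<'E'
from h import *
s=arm.observe(); im=eyes.get_image("wrist"); cv2.imwrite("pics/w9.png",im[:,:,::-1]); np.save("w9.npy",np.r_[s["ee_rot"],s["position"]]); print(s["position"])
plan((.4123,.3067),.026,np.radians(-2.87))
E
```

```text
[0.41318187 0.30639683 0.20252646]
shift share [-0.0023 -0.0007  0.4414] cur deg -2.84 turn share (tool z) 0.0003 tilt [-1.e-04 -0.e+00 -1.e+00]
```

View pics/w9.png

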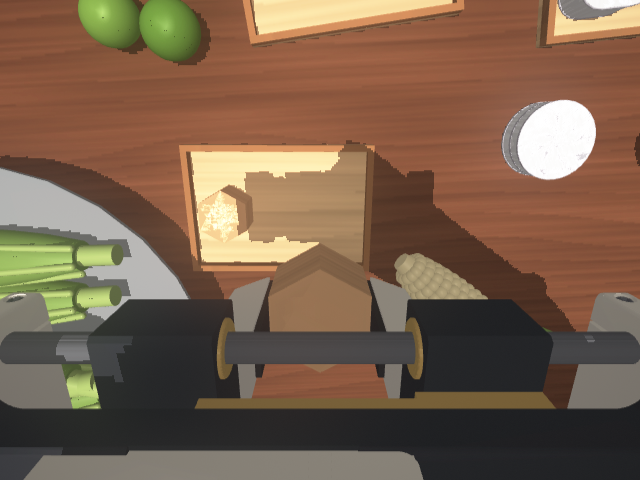

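>>> apply_moves:
  targets: [1,-0.0023,-0.0007,0.1,0,1,0,0,0.1,0,1,0,0,0.1,0,1,0,0,0.07,0,1,0,0,0.04,0,1,0,0,0.0314,0,1,0,0,0,0,1,0,0,0,0,1,0,0,0,0,1,0,0,0,0]

```text
clock: 18.98
position: [0.4126, 0.307, 0.0266]
ee_rot: [-3.14, 0.079, -0.001]
force: [0.4, 0.1, -0.7]
width: 0.476
```

>>> apply_moves:
  targets: [1,-0.0005,0.0007,0.008,0,1,0,0,0.006,0,1,0,0,0.005,0,1,0,0,0.003,0,1,0,0,0,0,1,0,0,0,0]

```text
clock: 19.73
position: [0.412, 0.3064, 0.0179]
ee_rot: [3.14, -0.079, 0.0]
force: [-3.1, -2.4, 12.0]
width: 0.475
```

>>> apply_moves:
  targets: [1,0,0,-0.002,0,1,0,0,0,0,0.38,0,0,0,0,0.38,0,0,0,0,0.38,0,0,0,0,0.38,0,0,-0.02,0,0.38,0,0,-0.05,0,0.38,0,0,-0.1,0,0.38,0,0,-0.1,0,0.38,0,0,-0.1,0,0.38,0,0,-0.1,0,0.38,0,0,0,0,0.38,0,0,0,0]

```text
clock: 21.35
position: [0.4118, 0.3062, 0.2059]
ee_rot: [3.14, -0.079, 0.0]
force: [0.8, -0.6, 0.2]
width: 0.618
```

```bash
python3 - <<'E'
from h import *
s=arm.observe(); im=eyes.get_image("wrist"); cv2.imwrite("pics/w10.png",im[:,:,::-1]); np.save("w10.npy",np.r_[s["ee_rot"],s["position"]]); print(s["position"],s["joints"])
plan((.451,-.194),.23,np.radians(-70))
a=np.load("w8.npy"); c=cam("wrist",dict(ee_rot=a[:3],position=a[3:]))
im=cv2.imread("pics/w8.png"); cv2.imwrite("pics/w8c.png",cv2.resize(im[150:260,250:390],None,fx=5.5,fy=5.4,interpolation=cv2.INTER_CUBIC))
E
```

```text
[0.41181204 0.30619996 0.20593011] [-0.45118747  0.30395532 -0.36865134  1.84656915  0.12762326  1.01421512
 -2.4930811 ]
shift share [ 0.1611  1.2435 -0.0605] cur deg -2.88 turn share (tool z) 0.7458 tilt [-0.001 -0.001 -1.   ]
```

View pics/w10.png

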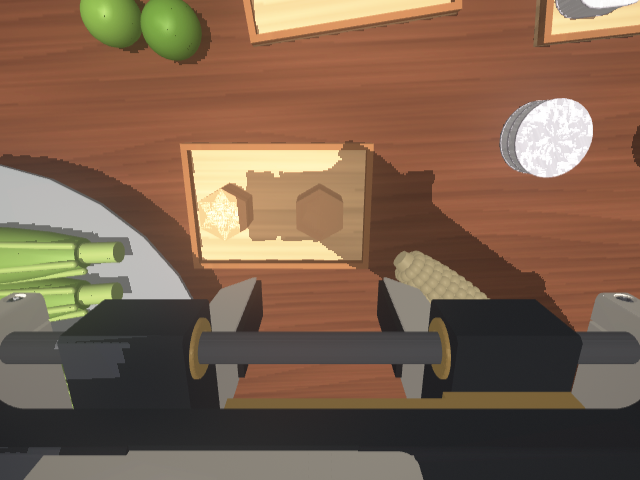

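>>> apply_moves:
  targets: [0.2,0.0146,0.113,-0.005,0,0.2,0.0146,0.113,-0.005,0,0.2,0.0146,0.113,-0.005,0,0.2,0.0146,0.113,-0.005,0,0.2,0.0146,0.113,-0.005,0,0.2,0.0146,0.113,-0.005,0,0.2,0.0146,0.113,-0.005,0,0.2,0.0146,0.113,-0.005,0,0.2,0.0146,0.113,-0.005,0,0.2,0.0146,0.113,-0.005,0,0.2,0.0146,0.113,-0.005,0,0,0,0,0,0,0,0,0,0,0]

```text
clock: 23.02
position: [0.4507, -0.1925, 0.227]
ee_rot: [-3.14, 0.079, 0.003]
force: [-0.7, 1.3, -0.4]
width: 0.964
```

>>> apply_moves:
  targets: [0,0,0,0,-0.0965,0,0,0,0,-0.0965,0,0,0,0,-0.0965,0,0,0,0,-0.0965,0,0,0,0,-0.0965,0,0,0,0,-0.0965,0,0,0,0,-0.0965,0,0,0,0,-0.0965,0,0,0,0,-0.0965,0,0,0,0,-0.0965,0,0,0,0,-0.0965,0,0,0,0,-0.0965,0,0,0,0,-0.0965,0,0,0,0,0,0,0,0,0,0,0,0,0,0,0]

```text
clock: 25.02
position: [0.4512, -0.1929, 0.228]
ee_rot: [-1.803, -2.573, 0.0]
force: [-0.7, 0.5, 0.4]
width: 0.998
```

```bash
python3 - <<'E'
from h import *
s=arm.observe(); im=eyes.get_image("wrist"); cv2.imwrite("pics/w11.png",im[:,:,::-1]); np.save("w11.npy",np.r_[s["ee_rot"],s["position"]]); print(s["position"],s["joints"])
im=cv2.imread("pics/w11.png"); cv2.imwrite("pics/w11c.png",cv2.resize(im[150:260,250:390],None,fx=5,fy=5,interpolation=cv2.INTER_CUBIC))
plan((.451,-.194),.013,np.radians(110))
E
```

```text
[ 0.45124058 -0.19289642  0.22795689] [ 0.5785403   0.24242341 -0.3431354   1.86707292  0.09336497  1.0478438
  0.54616383]
shift share [-0.002  -0.0015  0.5376] cur deg 109.97 turn share (tool z) -0.0004 tilt [-0. -0. -1.]
```

View pics/w11.png

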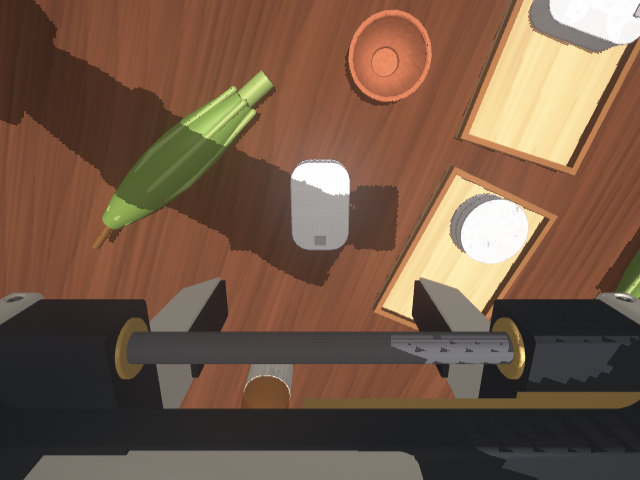

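View pics/w11c.png

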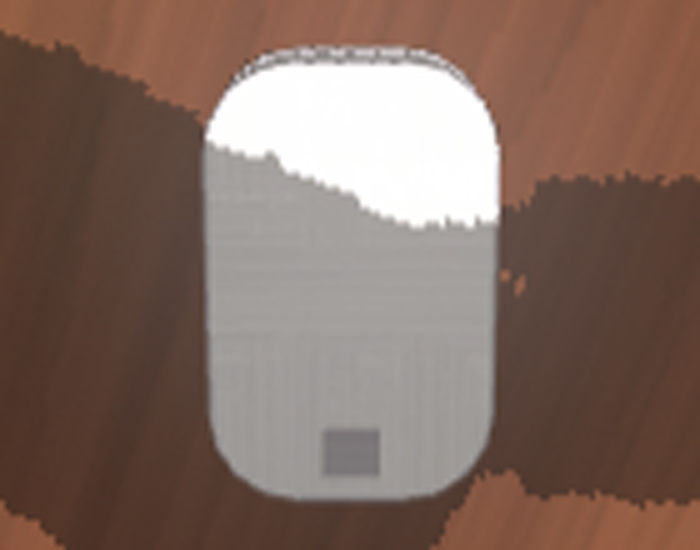

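```bash
python3 - <<'E'
from h import *
a=np.load("w11.npy"); c=cam("wrist",dict(ee_rot=a[:3],position=a[3:]))
f=lambda p:(np.array(p)+.5)/5-.5+np.array([250,150])
q=cast(c,f([(203,150),(210,410),(499,150),(493,410),(350,61),(350,500)]),.03); print(q.round(4))
d1=q[0]-q[1];d2=q[2]-q[3]; print(np.degrees(np.arctan2(d1[1],d1[0])),np.degrees(np.arctan2(d2[1],d2[0])))
print("len",np.linalg.norm(q[4]-q[5]),"width",np.linalg.norm(q[0]-q[2])); 
u=np.array([np.cos(np.radians(110)),np.sin(np.radians(110))]);v=np.array([u[1],-u[0]])
ctr=u*((q[4]+q[5])[:2]@u/2)+v*(q[:4,:2].mean(0)@v); print(ctr); plan(ctr,.0135,np.radians(110))
E
```

```text
[[ 0.4146 -0.1759  0.03  ]
 [ 0.4332 -0.2267  0.03  ]
 [ 0.4701 -0.1557  0.03  ]
 [ 0.4887 -0.2066  0.03  ]
 [ 0.4362 -0.1494  0.03  ]
 [ 0.4674 -0.2355  0.03  ]]
110.05077185178841 110.05431157021374
len 0.09156637638866552 width 0.05902027121876269
[ 0.4520368  -0.19239886]
shift share [0.0009 0.0023 0.5363] cur deg 109.97 turn share (tool z) -0.0004 tilt [-0. -0. -1.]
```

>>> apply_moves:
  targets: [0,0.0009,0.0023,0.1,0,0,0,0,0.1,0,0,0,0,0.1,0,0,0,0,0.1,0,0,0,0,0.07,0,0,0,0,0.04,0,0,0,0,0.0263,0,0,0,0,0,0,0,0,0,0,0,0,0,0,0,0,0,0,0,0,0]

```text
clock: 26.45
position: [0.4523, -0.1928, 0.014]
ee_rot: [1.801, 2.573, 0.0]
force: [-1.0, -0.0, 0.6]
width: 1.002
```

>>> apply_moves:
  targets: [1,0,0,0,0,1,0,0,0,0,1,0,0,0,0,1,0,0,0,0,1,0,0,0,0]
  grip_force: 22

```text
clock: 27.08
position: [0.452, -0.1926, 0.0135]
ee_rot: [-1.801, -2.574, 0.0]
force: [0.3, -0.6, 0.5]
width: 0.628
```

>>> apply_moves:
  targets: [1,0,0,-0.02,0,1,0,0,-0.06,0,1,0,0,-0.1,0,1,0,0,-0.1,0,1,0,0,-0.08,0,1,0,0,0,0,1,0,0,0,0,1,0,0,0,0]

```text
clock: 28.08
position: [0.4511, -0.1923, 0.1564]
ee_rot: [-1.8, -2.572, 0.001]
force: [-0.3, 0.6, -1.2]
width: 0.629
```

```bash
python3 - <<'E'
from h import *
s=arm.observe(); im=eyes.get_image("wrist"); cv2.imwrite("pics/w12.png",im[:,:,::-1]); print(s["position"],s["width"])
plan((.6227,-.0258),.16,np.radians(183.06))
E
```

```text
[ 0.4511276  -0.1923455   0.15636911] 0.6293064352585058
shift share [ 0.2444  0.5453 -0.0094] cur deg 110.04 turn share (tool z) -0.8114 tilt [-2.e-03  8.e-04 -1.e+00]
```

View pics/w12.png

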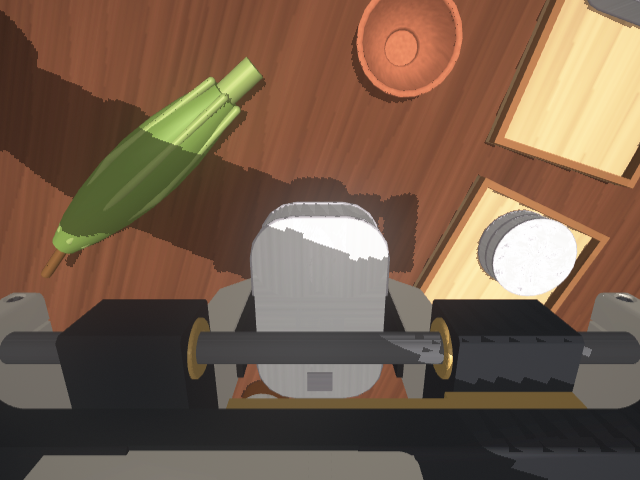

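>>> apply_moves:
  targets: [1,0.0407,0.0909,-0.002,0,1,0.0407,0.0909,-0.002,0,1,0.0407,0.0909,-0.002,0,1,0.0407,0.0909,-0.002,0,1,0.0407,0.0909,-0.002,0,1,0.0407,0.0909,-0.002,0,1,0,0,0,-0.1014,1,0,0,0,-0.1014,1,0,0,0,-0.1014,1,0,0,0,-0.1014,1,0,0,0,-0.1014,1,0,0,0,-0.1014,1,0,0,0,-0.1014,1,0,0,0,-0.1014,1,0,0,0,0,1,0,0,0,0,1,0,0,0,0,1,0,0,0,0]

```text
clock: 30.38
position: [0.6235, -0.026, 0.1623]
ee_rot: [-0.082, 3.141, -0.0]
force: [-0.3, 0.1, -0.8]
width: 0.631
```

```bash
python3 - <<'E'
from h import *
s=arm.observe(); im=eyes.get_image("wrist"); cv2.imwrite("pics/w13.png",im[:,:,::-1]); print(s["position"],s["joints"])
plan((.6227,-.0258),.03,np.radians(183.06))
E
```

```text
[ 0.62350937 -0.026023    0.16232569] [ 0.39040312  0.58102552 -0.66303233  1.61279422  0.39228746  1.08461288
  1.2440307 ]
shift share [0.0021 0.0007 0.3309] cur deg -176.99 turn share (tool z) -0.0006 tilt [ 1.e-04 -1.e-04 -1.e+00]
```

View pics/w13.png

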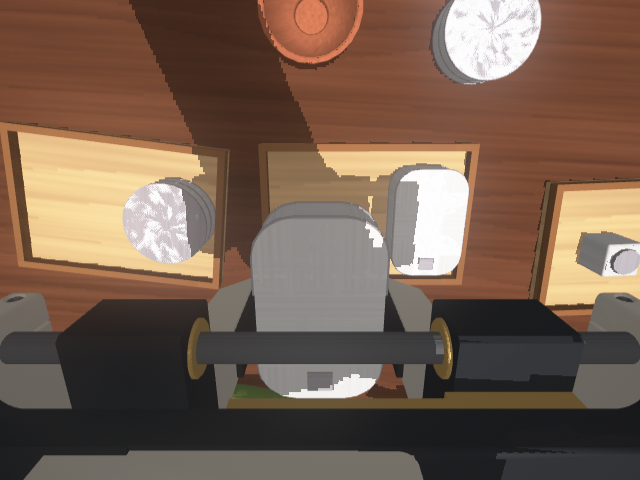

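>>> apply_moves:
  targets: [1,0.0021,0.0007,0.08,0,1,0,0,0.1,0,1,0,0,0.07,0,1,0,0,0.05,0,1,0,0,0.03,0,1,0,0,0,0,1,0,0,0,0,1,0,0,0,0,1,0,0,0,0]

```text
clock: 31.55
position: [0.623, -0.026, 0.0309]
ee_rot: [-0.083, 3.14, -0.0]
force: [-0.8, 0.1, -1.3]
width: 0.629
```

```bash
python3 - <<'E'
from h import *
s=arm.observe(); print(s["position"])
plan((.6227,-.0258),.0195,np.radians(183.06))
E
```

```text
[ 0.62301684 -0.02595859  0.03093636]
shift share [0.0008 0.0004 0.0286] cur deg -176.97 turn share (tool z) -0.0004 tilt [ 1.e-03 -1.e-04 -1.e+00]
```

>>> apply_moves:
  targets: [1,0.0005,0.0004,0.01,0,1,0,0,0.008,0,1,0,0,0.006,0,1,0,0,0.004,0,1,0,0,0.002,0,1,0,0,0,0,1,0,0,0,0]

```text
clock: 32.42
position: [0.6223, -0.0257, 0.0195]
ee_rot: [-0.083, 3.14, -0.001]
force: [-5.1, -0.5, 13.2]
width: 0.628
```

>>> apply_moves:
  targets: [1,0,0,-0.002,0,1,0,0,0,0,0.26,0,0,0,0,0.26,0,0,0,0,0.26,0,0,0,0,0.26,0,0,-0.02,0,0.26,0,0,-0.05,0,0.26,0,0,-0.1,0,0.26,0,0,-0.1,0,0.26,0,0,-0.1,0,0.26,0,0,-0.1,0,0.26,0,0,0,0,0.26,0,0,0,0]

```text
clock: 34.05
position: [0.6222, -0.0258, 0.2077]
ee_rot: [-0.083, 3.14, -0.001]
force: [-0.1, -0.1, -0.3]
width: 0.739
```

```bash
python3 - <<'E'
from h import *
s=arm.observe(); im=eyes.get_image("wrist"); cv2.imwrite("pics/w14.png",im[:,:,::-1]); print(s["position"],s["joints"])
plan((.4705,.0904),.22,np.radians(-4.28))
E
```

```text
[ 0.62224447 -0.02579777  0.20769193] [ 0.40285035  0.53933951 -0.68262956  1.56167223  0.36021532  1.16905907
  1.27155621]
shift share [ 0.3625  0.3105 -0.0327] cur deg -176.96 turn share (tool z) 0.0813 tilt [-8.e-04 -3.e-04 -1.e+00]
```

View pics/w14.png

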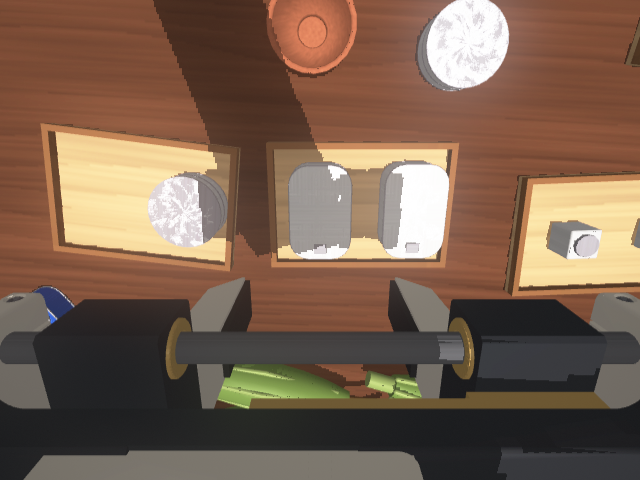

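>>> apply_moves:
  targets: [0,0.0725,0.0621,-0.006,0,0,0.0725,0.0621,-0.006,0,0,0.0725,0.0621,-0.006,0,0,0.0725,0.0621,-0.006,0,0,0.0725,0.0621,-0.006,0,0,0,0,0,0.0983,0,0,0,0,0.0983,0,0,0,0,0.0983,0,0,0,0,0.0983,0,0,0,0,0.0983,0,0,0,0,0.0983,0,0,0,0,0.0983,0,0,0,0,0.0983,0,0,0,0,0.0983,0,0,0,0,0.0983,0,0,0,0,0.0983,0,0,0,0,0,0,0,0,0,0,0,0,0,0,0]

```text
clock: 36.48
position: [0.4709, 0.0905, 0.2189]
ee_rot: [-2.301, -2.139, 0.001]
force: [0.6, 0.0, -0.3]
width: 1.001
```

```bash
python3 - <<'E'
from h import *
s=arm.observe(); im=eyes.get_image("wrist"); cv2.imwrite("pics/w15.png",im[:,:,::-1]); np.save("w15.npy",np.r_[s["ee_rot"],s["position"]]); print(s["position"],s["joints"])
cv2.imwrite("pics/w15c.png",cv2.resize(im[140:260,240:400,::-1],None,fx=5,fy=5,interpolation=cv2.INTER_CUBIC))
plan((.4705,.0904),.0135,np.radians(85.72))
E
```

```text
[0.47094011 0.09052598 0.21890344] [ 0.08377542  0.24773924 -0.4636575   1.89650214  0.12841542  1.02675245
 -0.50712929]
shift share [-3.000e-04 -1.000e-03  5.137e-01] cur deg 85.8 turn share (tool z) 0.0009 tilt [-4.e-04 -1.e-04 -1.e+00]
```

View pics/w15c.png

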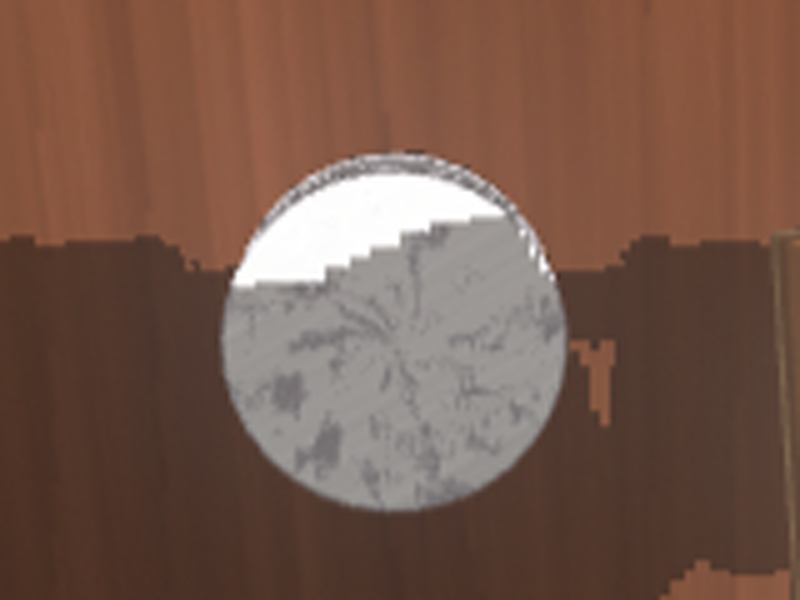

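```bash
python3 - <<'E'
from h import *
a=np.load("w15.npy"); c=cam("wrist",dict(ee_rot=a[:3],position=a[3:]))
f=lambda p:(np.array(p)+.5)/5-.5+np.array([240,140])
q=cast(c,f([(222,342),(567,342),(394,172),(394,512)]),.03); print(q.round(4),np.linalg.norm(q[0]-q[1]),np.linalg.norm(q[2]-q[3]),(q[2]+q[3])/2,(q[0]+q[1])/2)
ctr=np.array([(q[0]+q[1])[0]/2,(q[2]+q[3])[1]/2]); plan(ctr,.0135,np.radians(85.72))
E
```

```text
[[0.4362 0.0949 0.03  ]
 [0.5047 0.0899 0.03  ]
 [0.4729 0.126  0.03  ]
 [0.4677 0.0568 0.03  ]] 0.06867748275352158 0.06933169830598204 [0.47028809 0.09139651 0.03      ] [0.47046548 0.09240647 0.03      ]
shift share [ 0.0022 -0.0013  0.5137] cur deg 85.8 turn share (tool z) 0.0009 tilt [-4.e-04 -1.e-04 -1.e+00]
```

>>> apply_moves:
  targets: [0,0.002,-0.0013,0.1,0,0,0,0,0.1,0,0,0,0,0.1,0,0,0,0,0.09,0,0,0,0,0.06,0,0,0,0,0.04,0,0,0,0,0.0237,0,0,0,0,0,0,0,0,0,0,0,0,0,0,0,0]

```text
clock: 37.78
position: [0.4711, 0.0915, 0.0143]
ee_rot: [2.302, 2.136, 0.002]
force: [0.8, 0.1, -0.6]
width: 0.998
```

>>> apply_moves:
  targets: [1,0,0,0,0,1,0,0,0,0,1,0,0,0,0,1,0,0,0,0,1,0,0,0,0]
  grip_force: 22

```text
clock: 38.4
position: [0.4706, 0.0914, 0.0137]
ee_rot: [2.303, 2.137, -0.0]
force: [-1.1, -0.5, 3.4]
width: 0.735
```

>>> apply_moves:
  targets: [1,0,0,-0.02,0,1,0,0,-0.06,0,1,0,0,-0.1,0,1,0,0,-0.1,0,1,0,0,-0.08,0,1,0,0,0,0,1,0,0,0,0,1,0,0,0,0]

```text
clock: 39.4
position: [0.4698, 0.0912, 0.1565]
ee_rot: [-2.302, -2.136, 0.003]
force: [-0.2, 0.6, -1.6]
width: 0.731
```

```bash
python3 - <<'E'
from h import *
s=arm.observe(); im=eyes.get_image("wrist"); cv2.imwrite("pics/w16.png",im[:,:,::-1]); print(s["position"],s["width"])
plan((.6225,-.2451),.16,np.radians(85.72))
E
```

```text
[0.46975561 0.09117015 0.15650366] 0.7314517477276551
shift share [-0.8101  0.4431 -0.0091] cur deg 85.73 turn share (tool z) 0.0001 tilt [-2.1e-03 -4.0e-04 -1.0e+00]
```

View pics/w16.png

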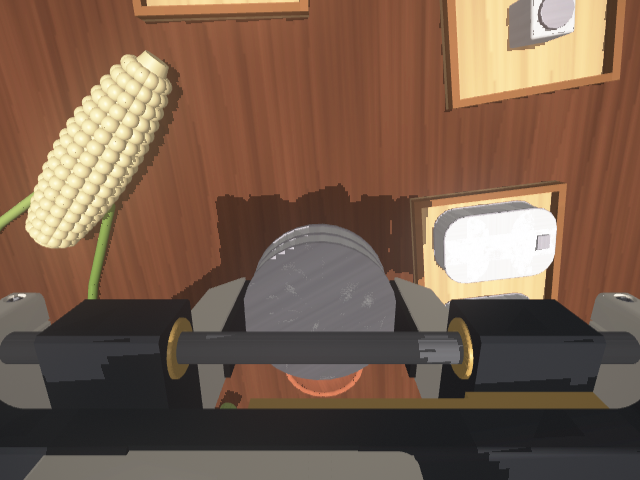

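>>> apply_moves:
  targets: [1,-0.1013,0.0554,-0.001,0,1,-0.1013,0.0554,-0.001,0,1,-0.1013,0.0554,-0.001,0,1,-0.1013,0.0554,-0.001,0,1,-0.1013,0.0554,-0.001,0,1,-0.1013,0.0554,-0.001,0,1,-0.1013,0.0554,-0.001,0,1,-0.1013,0.0554,-0.001,0,1,0,0,0,0,1,0,0,0,0,1,0,0,0,0,1,0,0,0,0,1,0,0,0,0,1,0,0,0,0]

```text
clock: 41.2
position: [0.6232, -0.2449, 0.161]
ee_rot: [2.302, 2.137, 0.0]
force: [-0.2, 0.1, -0.3]
width: 0.733
```

```bash
python3 - <<'E'
from h import *
s=arm.observe(); im=eyes.get_image("wrist"); cv2.imwrite("pics/w17.png",im[:,:,::-1]); print(s["position"],s["joints"])
plan((.6225,-.2451),.03,np.radians(85.72))
E
```

```text
[ 0.62322871 -0.24486825  0.16103217] [ 0.50240422  0.58664087 -0.32905152  1.51018965  0.20454576  1.0784861
  0.05322359]
shift share [-0.0006 -0.0018  0.3274] cur deg 85.73 turn share (tool z) 0.0001 tilt [ 1.e-04 -1.e-04 -1.e+00]
```

View pics/w17.png

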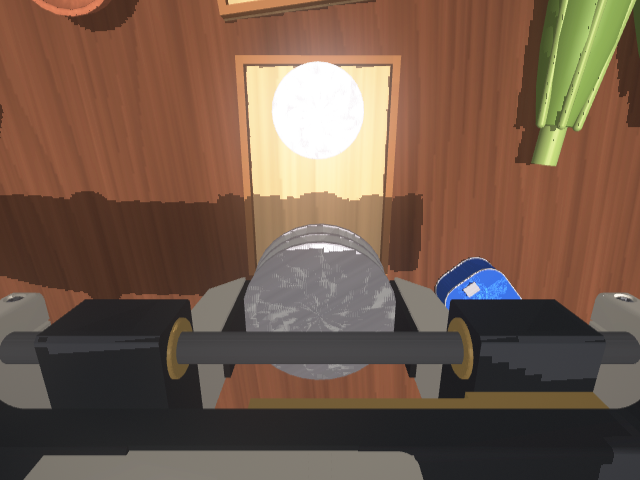

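>>> apply_moves:
  targets: [1,-0.0006,-0.0018,0.08,0,1,0,0,0.1,0,1,0,0,0.07,0,1,0,0,0.045,0,1,0,0,0.03,0,1,0,0,0,0,1,0,0,0,0,1,0,0,0,0,1,0,0,0,0]

```text
clock: 42.38
position: [0.6228, -0.2454, 0.0315]
ee_rot: [2.302, 2.136, 0.001]
force: [-0.1, 0.2, -1.2]
width: 0.737
```

```bash
python3 - <<'E'
from h import *
plan((.6225,-.2451),.0195,np.radians(85.72))
E
```

```text
shift share [ 0.0007 -0.0009  0.03  ] cur deg 85.72 turn share (tool z) -0.0 tilt [ 9.e-04 -4.e-04 -1.e+00]
```

>>> apply_moves:
  targets: [1,0.0003,-0.0003,0.01,0,1,0,0,0.008,0,1,0,0,0.006,0,1,0,0,0.004,0,1,0,0,0.002,0,1,0,0,0,0,1,0,0,0,0]

```text
clock: 43.25
position: [0.6222, -0.245, 0.0198]
ee_rot: [2.303, 2.137, -0.0]
force: [-4.6, 1.2, 9.5]
width: 0.735
```

>>> apply_moves:
  targets: [1,0,0,-0.002,0,1,0,0,0,0,0.18,0,0,0,0,0.18,0,0,0,0,0.18,0,0,0,0,0.18,0,0,-0.02,0,0.18,0,0,-0.05,0,0.18,0,0,-0.1,0,0.18,0,0,-0.1,0,0.18,0,0,-0.1,0,0.18,0,0,-0.1,0,0.18,0,0,0,0,0.18,0,0,0,0]

```text
clock: 44.88
position: [0.6222, -0.2451, 0.2085]
ee_rot: [2.302, 2.136, 0.0]
force: [-0.7, 0.3, -1.2]
width: 0.819
```

>>> apply_moves:
  targets: [0.18,-0.1,0,-0.02,0,0.18,-0.1,0,-0.02,0,0.18,-0.1,0.05,0,0,0.18,-0.1,-0.1,0,0,0.18,-0.1,-0.1,0,0,0.18,-0.05,-0.1,0,0,0.18,0,-0.1,0,0,0.18,0,0,0,0,0.18,0,0,0,0,0.18,0,0,0,0]

```text
clock: 46.12
position: [0.4676, -0.4533, 0.2232]
ee_rot: [-2.301, -2.139, -0.001]
force: [0.7, -0.6, -0.1]
width: 0.816
```

```bash
python3 - <<'E'
from h import *
s=arm.observe(); print(s["position"])
for n in("top","scene"): im=eyes.get_image(n); cv2.imwrite(f"pics/{n}1.png",im[:,:,::-1])
E
```

```text
[ 0.46759086 -0.4532545   0.22324886]
```

View pics/top1.png

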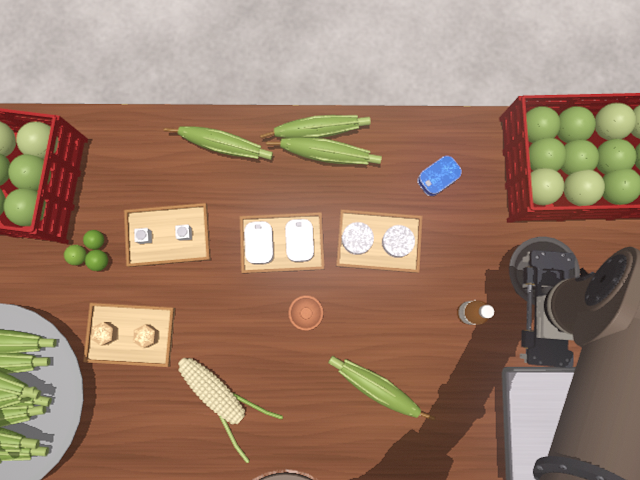

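View pics/scene1.png

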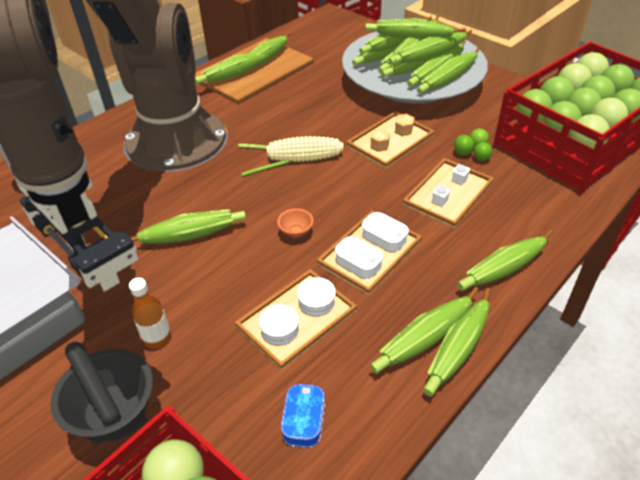

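All four goods stand in their trays: square tin (182,232), oblong tin (299,240), round can (399,240), carton (145,336). The bottle (477,312) and dish (306,313) look unmoved. One numeric check before handing in.

```bash
python3 - <<'E'
from h import *
im=cv2.imread("pics/top1.png"); im0=cv2.imread("pics/top0.png"); c=cam("top"); h4=cv2.cvtColor(up(im),cv2.COLOR_BGR2HSV)
mw=((h4[:,:,2]>150)&(h4[:,:,1]<60)).astype(np.uint8)*255
for n,roi,z,t in (("obl",(281,215,318,268),.036,(.6227,-.0258)),("rnd",(381,218,417,262),.036,(.6225,-.2451)),("sq",(172,222,194,244),.038,(.6405,.2334))):
    r=rect(cast(c,toPx(big(mw,[v*UP for v in roi])),z)); print(n,np.round(r,4),"err mm",np.round((np.array(r[:2])-t)*1000,1))
print("hex",cast(c,(145.5,335.5),.04),"target",(.4123,.3067))
for n,(x0,y0,x1,y1) in dict(dish=(285,292,328,334),bottle=(458,296,500,330),blue=(415,150,465,200)).items():
    print(n,"shift px",cv2.phaseCorrelate(np.float32(im0[y0:y1,x0:x1,0]),np.float32(im[y0:y1,x0:x1,0])))
arm.sign_off()
E
```

```text
obl [ 6.22400e-01 -2.62000e-02  9.62311e+01  6.28162e+01  3.38410e+00] err mm [-0.3 -0.4]
rnd [ 0.6218 -0.2447 71.0446 74.8809 44.6244] err mm [-0.7  0.4]
sq [ 0.6383  0.2305 35.3104 36.3075  3.5626] err mm [-2.2 -2.9]
hex [[0.41233016 0.30123794 0.04      ]] target (0.4123, 0.3067)
dish shift px ((0.51613853086209, 0.47650280889969565), 0.9626458898002719)
bottle shift px ((0.531134889975224, -0.07201669617567674), 0.9888307474277638)
blue shift px ((0.022343179143653913, -0.018222042574262076), 0.9729189306259155)
the job is handed in; nothing more can be done
```

I set all four goods in the empty halves of their matching trays and handed the job in at about 46 s. I took them in this order: square tin, hex carton, oblong tin, then the round can that stood alone. Each was lowered until it touched the tray floor (9–17 N), let go and left upright. The oblong tin lies with its pull tab at the same end as the one next to it.

**Position check (last top picture):**

| Item | Distance from the middle of the empty half |
|---|---|
| Oblong tin | about 0.5 mm |
| Round can | about 0.8 mm |
| Square tin | about 3.6 mm |
| Hex carton | about 5.5 mm |

- **Disagreement:** the carton's figure comes from one pixel picked by eye. When I let go of the square tin and the carton, the arm read under 1 mm from target. The wrist pictures also showed both near the middle.
- **Dish and bottle:** both look unmoved in the pictures, and I recorded no contact with either. The image comparison gave shifts of about 0.7 px for the dish and 0.5 px for the bottle, roughly 1 to 1.5 mm. I took that as measuring error or changed shadows and did not check further.
- **Blue tin:** it did not move.

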